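# Set the ointment mill ready to run

## Robot

A 6-joint arm with a two-finger parallel gripper is mounted at the origin on the work surface. World frame = base frame: x ahead of the robot, y to its left, z up, the work surface at z = 0. Lengths are in m, angles in degrees, forces in N, time in s.
With the tool pointing down it reaches from about 0.325 to 0.85 m from the base axis. Payload 15.5 kg.
Tool frame: the origin (TCP) lies at the very end of the fingers, on their centre line; the grasp point (between the pads) lies arm.grip_depth behind it (arm.grip_depth is the distance from the TCP to the grasp point, in m); z points along the fingers, y is the direction in which the jaws open and shut (so a half turn about z gives the same grasp; the last joint's range is limited). The gripper opens to 91 mm and grips with 3 to 60 N. Pads are 32 mm wide; open, the fingers measure 118 mm over their backs; the gripper's body (76 mm by 178 mm) begins 60 mm behind the grasp point.
Start: joints at [59.616, 28.281, 77.091, -0, 74.628, -5.472], TCP at [0.263, 0.567, 0.214] pointing down, gripper open.
Joint ranges: [-166.48, 166.48], [-47.26, 123.95], [12.59, 153.08], [-70.14, 250.14], [6.76, 159.57], [-176.63, 176.63]. Speed limits (degrees/s): [108.29, 108.29, 147.25, 172.46, 172.46, 172.46].

## Interface

Orientations are given as a 3x3 rotation matrix whose columns are the frame's x, y, z axes.
In Python, from rig import arm gives the robot as it stands. Calls block until the motion is done:
- arm.move_to(position, orientation): joint-space move of the TCP to a pose.
- arm.move_l(position, orientation=None, feed=0.15): straight line of the TCP; orientation=None keeps the orientation; feed is the mean speed in m/s.
- arm.move_joints(angles): joint-space move.
- arm.grip(opening): finger opening in m; the grip force is fixed at half the most; returns when the fingers have stopped.
- arm.sleep(seconds).
- arm.solve_ik(position, orientation): joint angles nearest the present ones, or None.
- arm.snapshot(name): name is "scene" or "top"; returns the picture (400x640x3 uint8, red, green, blue); there is no depth.
- arm.get_calibration(name): a dict with "intrinsics" (3x3 intrinsics, pixels), "cam_to_world" (4x4, takes a point from camera to world coordinates). Camera axes: x right, y down, z forward; pixel columns grow to the right and rows downward; lengths in m; the calibration is good to about 2 mm. A picture is of the moment at which its call begins. get_calibration takes no time and is no camera call.
A pose or a line that the arm cannot do raises arm.Unreachable and nothing moves.
- arm.sign_off(): hands the job in, once; it reports no verdict.
Readings, each from a call of its own:
- arm.current_t(): time.
- arm.current_joint_positions(): joint angles.
- arm.current_dq(): joint speeds.
- arm.current_tau(): joint torques, N m.
- arm.current_ee_pos(): TCP position.
- arm.current_tool_rot(): TCP orientation.
- arm.current_force(): force on the tool from outside, world axes, zero at the start.
- arm.current_torque(): the same for the moment, N m.
- arm.current_width(): finger opening in m.
Only numpy, scipy, OpenCV 4.12 (cv2) and the standard library are available. Lean on these libraries where they do the work, as an engineer would, in place of code of your own. Each camera call takes 0.05 s, during which the arm holds its last target.

## Task

Get the three-roll ointment mill ready for a batch: lower the raised clear guard until it is shut over the rolls, and shift the gear lever through its H-shaped gate from the right-hand lane, across neutral, into the milling gear, which is the far left position (far and left as the robot sees it), fully home. Let go of everything, and leave the white mortar on the left of the mill and the white bottle on its right standing where they are.

Things in the scene. Friction and masses are not known exactly. Their poses are not given: they have to be found in the camera images.
- gate_center (a point): Centre of the H gate: a 6 mm steel plate, 112 x 100 mm, on the white gearbox (right-hand part of a bench three-roll ointment mill, fixed to the table); at the plate's mid-thickness, 160 mm above the table. Axes are the mill's: x to the far side (away from the robot within 0.3 rad), y to the left, z up. The neutral slot runs along y through this point.
- gate_home (a point): Far left end of the gate, where the lever's stem must stand: mid-thickness of the gate plate, 16 mm left and 18 mm to the far side of gate_center. The two lanes run along the mill's x, 16 mm left and right of the centre, 18 mm to either side of neutral (stem centre). All slots are 16 mm wide, the stem is 12 mm thick; two steel tongues part the lanes.
- lever_knob (a point): Centre of the black ball knob, 40 mm across, on the gear lever, about 270 mm above the table. The lever swings about a pivot 60 mm straight below gate_center, 170 mm from the knob's centre. With c = lever_cross and f = lever_fore the knob lies 170 mm x (sin f, sin c cos f, cos c cos f) from the pivot along the mill's x, y, z.
- lever_cross (a joint): Sideways swing of the gear lever, rad: 0 upright, positive to the mill's left (y), stops at -0.285 and 0.285. -0.26 is the middle of the right lane, where it starts; 0.26 the middle of the left lane. The lever is stiff (about 4 N at the knob) and stays where it is left.
- lever_fore (a joint): Fore-and-aft swing of the gear lever, rad: 0 in the neutral slot (it can cross only within about 0.03 of 0), positive to the far side (x), stops at -0.285 and 0.285. Starts anywhere in the right lane. As stiff as lever_cross. Fully home in the far left position it reads about 0.28.
- guard (a joint): Hinge of the roll guard, rad: 0 shut (level over the rolls, against its stop), positive as the near edge lifts; starts raised, 0.8 to 1.1. A stiff hinge: it stays where it is left; 1 to 3 N at its edge moves it down.
- guard_hinge (a point): Middle of the guard's hinge line, on the far side of the roll stand (left-hand part of the mill), 138 mm above the table. Fixed; same axes as gate_center; the hinge line runs along y.
- guard_edge (a point): Middle of the round black grip bar (14 mm thick, 200 mm long, along y) on the guard's free edge. The guard is a clear 4 mm pane in an aluminium frame 10 mm thick, 200 mm wide; with t = guard the bar's middle lies 190 mm x (-cos t, 0, sin t) from guard_hinge along the mill's x, y, z. The three white rolls lie 17 mm under the shut pane.
- mortar_mid (a point): Bystander, to be left alone: thick white mortar bowl, 120 mm across, 75 mm high, left of the mill; point at its centre, half-way up.
- flask_mid (a point): Bystander, to be left alone: white plastic bottle, 64 mm across, 140 mm high, right of the mill; point at its centre, half-way up.

How it is judged (in metres and radians):
At the end, for the whole second after the job is handed in: Guard shut (under 0.08 rad, edge within 15 mm of its rest); gear lever in the left lane (lever_cross over 0.18) and fully home at the far end (lever_fore over 0.22, knob within 11 mm of its stop); all at rest and released; neither mortar nor white bottle moved more than 30 mm (value of joint guard below 0.08 rad and value of joint lever_cross above 0.18 rad and value of joint lever_fore above 0.22 rad and velocity of joint lever_cross between -0.05 and 0.05 rad/s and velocity of joint lever_fore between -0.05 and 0.05 rad/s and velocity of joint guard between -0.05 and 0.05 rad/s); the robot touches nothing.
It fails at once if the mortar or the white bottle is moved by more than 30 mm (distance of any of mortar_mid, flask_mid from where it was at the start of the episode above 0.03 m).
It also fails if it takes over 53 s, if anything falls off the work surface, if the arm or the gripper's body presses on something with over 40 N, if the wrist force passes 120 N, or if a joint passes its speed limit or range.

## Working session

There is one attempt and no reset: what is moved stays moved. The work goes in short steps, each a Python script; the robot and the scene stay as the last script left them, time stands still between calls to the robot, and variables do not carry over. Pictures are saved under pics/ and viewed, and the job is handed in when it is done.

```bash
ls; mkdir -p pics; python3 - <<'E'
from rig import arm
import cv2
for n in("scene","top"):
    im=arm.snapshot(n); cv2.imwrite(f"pics/{n}0.png",im[:,:,::-1])
    c=arm.get_calibration(n); print(n,c["intrinsics"].round(1).tolist(),c["cam_to_world"].round(3).tolist())
print(arm.current_t(),arm.grip_depth,arm.current_ee_pos(),arm.current_tool_rot().round(3).tolist())
E
```

```text
pics
scene [[436.8, 0.0, 325.7], [0.0, 436.8, 195.1], [0.0, 0.0, 1.0]] [[-0.109, 0.69, -0.715, 1.442], [0.994, 0.072, -0.082, 0.108], [-0.005, -0.72, -0.694, 1.029], [0.0, 0.0, 0.0, 1.0]]
top [[486.4, 0.0, 319.0], [0.0, 486.4, 199.1], [0.0, 0.0, 1.0]] [[-0.02, -0.997, 0.073, 0.487], [-1.0, 0.019, -0.015, 0.027], [0.014, -0.073, -0.997, 1.661], [0.0, 0.0, 0.0, 1.0]]
0.1 0.0188 [0.26310194 0.56657858 0.21340928] [[-0.907, 0.421, -0.001], [0.421, 0.907, -0.001], [0.0, -0.001, -1.0]]
```

View pics/scene0.png

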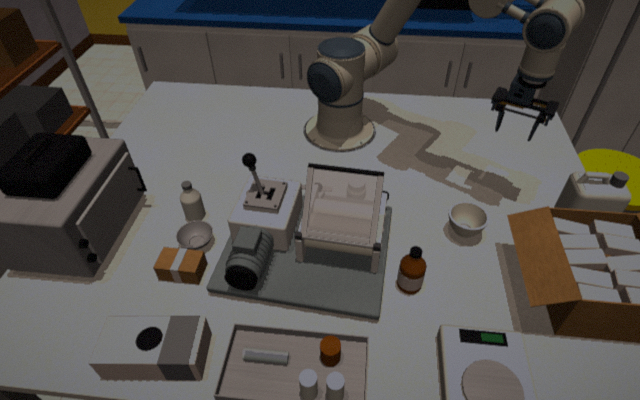

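View pics/top0.png

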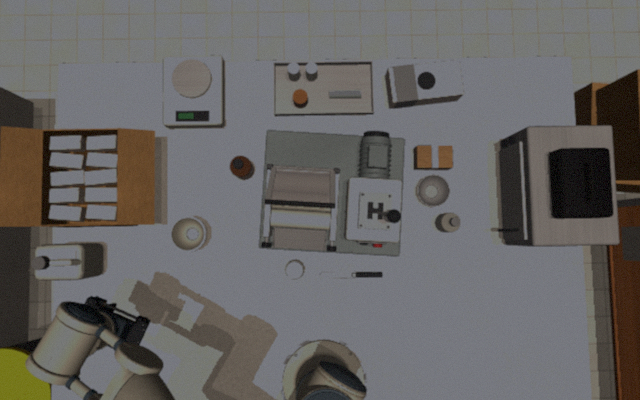

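The scene picture looks back from the far side. The knob is at about (250,160), the plate at (266,195), and the raised guard's bar at about (346,172). In the top picture the plate is at (376,210), the knob at (393,216) and the guard bar near row 205. I'll zoom in on both.

```bash
python3 - <<'E'
import cv2
a=cv2.imread("pics/scene0.png")[130:320,170:420]; cv2.imwrite("pics/sz.png",cv2.resize(a,None,fx=3.1,fy=3.1,interpolation=cv2.INTER_CUBIC))
a=cv2.imread("pics/top0.png")[120:290,160:480]; cv2.imwrite("pics/tz.png",cv2.resize(a,None,fx=2.5,fy=2.5,interpolation=cv2.INTER_CUBIC))
a=cv2.imread("pics/top0.png")[170:250,340:420]; cv2.imwrite("pics/tz2.png",cv2.resize(a,None,fx=7,fy=7,interpolation=cv2.INTER_CUBIC))
E
```

```text
(no output)
```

View pics/sz.png

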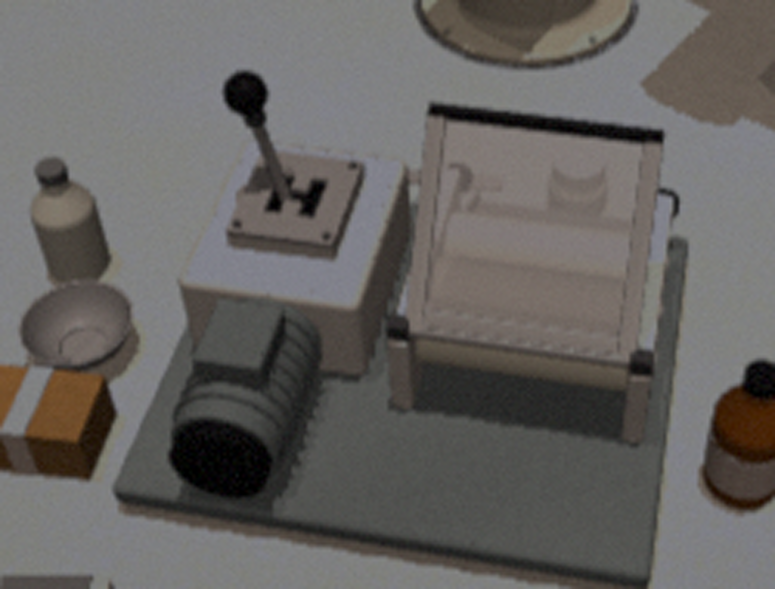

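View pics/tz.png

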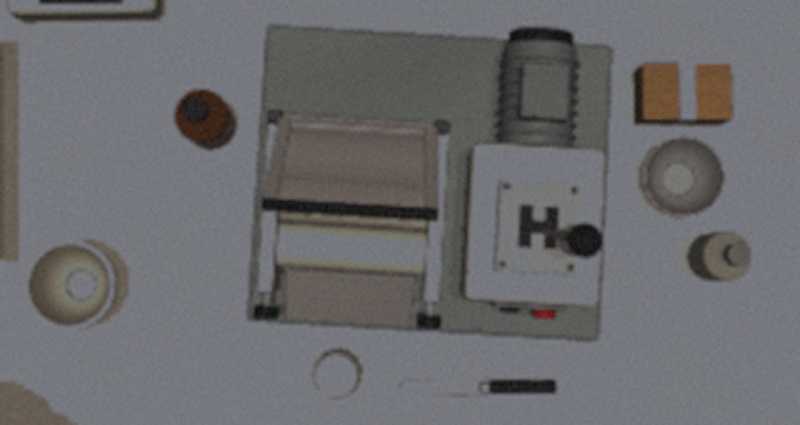

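View pics/tz2.png

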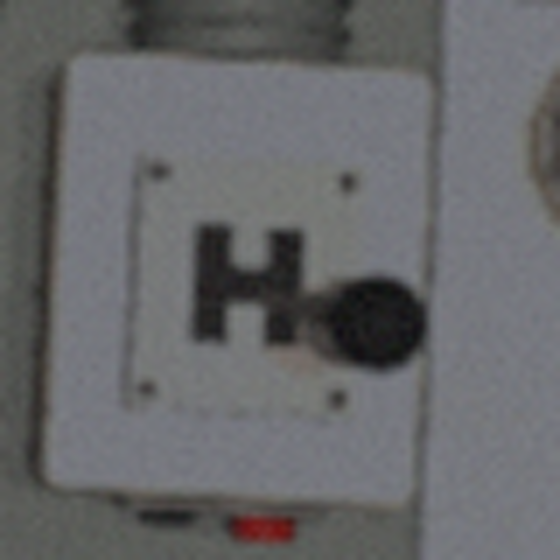

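```bash
cat > h.py <<'E'
import numpy as np, cv2
from rig import arm
def ray(n,uv):
    c=arm.get_calibration(n);M=np.array(c["cam_to_world"]);K=np.array(c["intrinsics"])
    d=M[:3,:3]@np.linalg.solve(K,[uv[0],uv[1],1.]);return M[:3,3],d/np.linalg.norm(d)
def onz(n,uv,z):
    o,d=ray(n,uv);return o+d*(z-o[2])/d[2]
def tri(a,b):
    A=np.zeros((3,3));v=np.zeros(3);R=[ray("scene",a),ray("top",b)]
    for o,d in R:
        P=np.eye(3)-np.outer(d,d);A+=P;v+=P@o
    x=np.linalg.solve(A,v);return x,[float(np.linalg.norm((np.eye(3)-np.outer(d,d))@(x-o)))for o,d in R]
def proj(n,p):
    c=arm.get_calibration(n);M=np.linalg.inv(np.array(c["cam_to_world"]));K=np.array(c["intrinsics"])
    q=K@(M[:3,:3]@np.asarray(p)+M[:3,3]);return q[:2]/q[2]
E
python3 - <<'E'
from h import *
for n,box in (("scene",(150,235,160,290)),("top",(195,230,250,410)),("scene",(150,235,290,400))):
    im=cv2.imread(f"pics/{n}0.png");g=im.max(2)
    r0,r1,c0,c1=box
    m=(g[r0:r1,c0:c1]<55).astype(np.uint8)
    k,l,s,ce=cv2.connectedComponentsWithStats(m)
    for i in range(1,k):
        if s[i,4]>25:
            ys,xs=np.where(l==i);cn=np.c_[xs,ys].astype(np.float32)
            print(n,s[i]+[c0,r0,0,0,0],(ce[i]+[c0,r0]).round(2),"minarea",(cv2.boxPoints(cv2.minAreaRect(cn))+[c0,r0]).round(1).tolist())
E
```

```text
scene [242 153  14  23 184] [249.53 161.62] minarea [[239.5, 159.5], [248.5, 150.5], [264.0, 166.0], [255.0, 175.0]]
scene [256 183   5  15  40] [257.9 191.9] minarea [[256.0, 183.0], [260.0, 183.0], [260.0, 197.0], [256.0, 197.0]]
scene [183 185   9   5  27] [187.41 187.59] minarea [[182.7, 187.1], [190.7, 184.8], [191.6, 188.2], [183.7, 190.5]]
scene [262 187  13  13  78] [268.76 192.73] minarea [[260.8, 198.1], [262.0, 186.8], [274.2, 188.1], [273.0, 199.4]]
top [265 200  70   8 306] [299.52 203.3 ] minarea [[264.8, 203.7], [265.0, 199.2], [334.2, 203.0], [333.9, 207.5]]
top [368 203  33  20 302] [384.   213.04] minarea [[365.8, 216.6], [368.8, 200.7], [401.9, 207.0], [398.9, 222.9]]
scene [308 164  76  12 314] [346.5  169.66] minarea [[307.9, 167.1], [308.4, 162.9], [383.4, 172.0], [382.9, 176.2]]
scene [296 198   6  17  38] [299.32 206.37] minarea [[295.7, 213.8], [298.2, 197.9], [302.3, 198.5], [299.9, 214.4]]
scene [291 216  11  19  54] [295.43 227.33] minarea [[288.7, 217.2], [297.9, 215.7], [301.0, 234.0], [291.8, 235.5]]
```

```bash
python3 - <<'E'
from h import *
k,e=tri((249.1,160.1),(393.4,216.1));print("knob",k.round(4),e)
sl=((308.1+0,165),(383.1,174.1)); tp=((334.0,205.2),(265,201.5))
R=tri(sl[0],tp[0]);L=tri(sl[1],tp[1]);print("bar R",R,"L",L,np.linalg.norm(L[0]-R[0]))
d=L[0]-R[0];print("yaw bar",np.arctan2(-d[0],d[1]))
sc=np.array([(160,171),(348,182),(338,400),(147,388)])/7+[340,170]-0.43
P=[onz("top",u,.164) for u in sc];P=np.array(P);print(P.round(4))
gc=P.mean(0);print("gate",gc)
d=(P[0]+P[3]-P[1]-P[2]);print("yaw s",np.arctan2(-d[0],d[1]), "x-dir",np.arctan2(*( (P[0]+P[1]-P[2]-P[3])[[1,0]])))
# scene plate
sq=np.array([(284,158),(356,165),(328,237),(238,227)])/3.1+[170,130]-.35
Q=np.array([onz("scene",u,.164) for u in sq]);print("scene screws",Q.round(4))
for yaw in (0.03,0.04,0.05,0.06):
    c,s=np.cos(yaw),np.sin(yaw);piv=gc-[0,0,.064]
    v=np.array([[c,s,0],[-s,c,0],[0,0,1]])@(k-piv)
    print(yaw,v.round(4),np.linalg.norm(v),"f",np.arcsin(v[0]/.17),"c",np.arctan2(v[1],v[2]))
# base plate edges for yaw, hinge caps
for u in ((275,116),(443,127)): print("hinge cap",onz("top",np.array(u)/2.5+[160,120],.138))
for u in ((638,362),(398,328)): print("hinge cap s",onz("scene",np.array(u)/3.1+[170,130],.14))
E
```

```text
knob [ 0.5357 -0.2077  0.2628] [1.8331809683901585e-05, 1.8331809683964486e-05]
bar R (array([ 0.56911071, -0.03694562,  0.28769665]), [0.0008627375572460136, 0.0008627375572459865]) L (array([0.58336729, 0.15904512, 0.28590681]), [0.0001624590238092003, 0.0001624590238091371]) 0.19651672448615012
yaw bar -0.07261317719698825
[[ 0.6094 -0.1305  0.164 ]
 [ 0.6029 -0.2136  0.164 ]
 [ 0.5068 -0.2062  0.164 ]
 [ 0.5138 -0.1222  0.164 ]]
gate [ 0.55820778 -0.16811786  0.164     ]
yaw s -0.0800688143094975 x-dir -0.08140761187755322
scene screws [[ 0.5088 -0.1902  0.164 ]
 [ 0.5115 -0.12    0.164 ]
 [ 0.6088 -0.1282  0.164 ]
 [ 0.6047 -0.2117  0.164 ]]
0.03 [-0.0237 -0.0389  0.1628] 0.16905687750137674 f -0.13965726465873962 c -0.2345269748519192
0.04 [-0.0241 -0.0387  0.1628] 0.16905687750137674 f -0.14196125451554556 c -0.23314021775155003
0.05 [-0.0244 -0.0384  0.1628] 0.16905687750137674 f -0.14425170643142066 c -0.23173005368979446
0.06 [-0.0248 -0.0382  0.1628] 0.16905687750137674 f -0.1465283898608866 c -0.2302965834568703
hinge cap [0.70424219 0.15598095 0.138     ]
hinge cap [ 0.68640288 -0.05551846  0.138     ]
hinge cap s [0.70546019 0.15450566 0.14      ]
hinge cap s [ 0.68928036 -0.05233676  0.14      ]
```

Measurements agree with the given sizes:
- Lever length 169 mm against 170.
- Bar 197 mm against 200.
- Guard radius 192 mm against 190, opening about 0.89 rad.
- Yaw −0.08.
- lever_cross about −0.25 and lever_fore about −0.11.

Next, the guard.

```bash
cat >> h.py <<'E'
yaw=-0.079
X=np.array([np.cos(yaw),np.sin(yaw),0]);Y=np.array([-np.sin(yaw),np.cos(yaw),0]);Z=np.array([0,0,1.])
GATE=np.array([.5582,-.1681,.160]);HINGE=np.array([.697,.0517,.138])
def Rdown(s): # tool y along mill x
    ty=s*X; tz=-Z; return np.c_[np.cross(ty,tz),ty,tz]
E
python3 - <<'E'
from h import *
def tcp(t,gap,r=.186): return HINGE+r*(-np.cos(t)*X+np.sin(t)*Z)+gap*(np.sin(t)*X+np.cos(t)*Z)+.0135*X
t0=.89
S=[]
for s in(1,-1):
    q=arm.solve_ik(tcp(t0,.06),Rdown(s));print(s,q)
    if q is not None:S.append((np.abs(np.array(q)-arm.current_joint_positions()).max(),s))
s=min(S)[1];R=Rdown(s)
arm.grip(0.0)
arm.move_l([.30,.52,.42],feed=.25)
arm.move_to(tcp(t0,.12),R)
print(arm.current_t(),arm.current_ee_pos(),arm.current_width(),arm.current_force().round(1))
f0=arm.current_force()
arm.move_l(tcp(t0,.02),R,feed=.15)
for t in (.85,.7,.55,.4,.25,.12,.05):
    arm.move_l(tcp(t,.006),R,feed=.1)
    print(t,(arm.current_force()-f0).round(1))
    if np.linalg.norm(arm.current_force()-f0)>25:break
print(arm.current_t())
im=arm.snapshot("scene");cv2.imwrite("pics/s1.png",im[:,:,::-1])
E
```

```text
1 [-3.04876101e-01  2.54973807e+01  6.51615013e+01 -2.54444375e-14
  8.93411180e+01  4.22149048e+00]
-1 [-3.04876101e-01  2.54973807e+01  6.51615013e+01 -2.54444375e-14
  8.93411180e+01 -1.75778510e+02]
4.6583 [0.68654685 0.0536063  0.35829231] 0.00022872736041269233 [-0.6 -0.2  0.4]
0.85 [1.  0.8 0.5]
0.7 [ 1.2  0.6 -0.3]
0.55 [ 0.9 -0.8 -0.1]
0.4 [ 0.2 -0.2  0.1]
0.25 [0.4 0.9 0.4]
0.12 [ 1.3  0.7 -0.2]
0.05 [ 0.6 -0.7  0.2]
8.2167
```

View pics/s1.png

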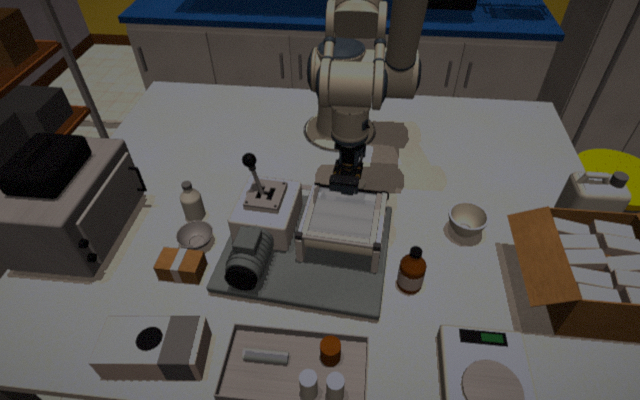

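The guard has followed the finger down and is nearly level, with the bar under the fingertip at about (347,186). I'll press it onto its stop.

```bash
python3 - <<'E'
from h import *
f0=arm.current_force();p=np.array(arm.current_ee_pos())
for i in range(16):
    p=p-[0,0,.0015]; arm.move_l(p,feed=.04)
    f=arm.current_force()-f0;print(np.array(arm.current_ee_pos()).round(4)[2],f.round(1))
    if f[2]>10:break
arm.sleep(.2)
arm.move_l(p+[0,0,.12],feed=.25)
arm.grip(.091)
print(arm.current_t())
for n in("scene","top"):
    im=arm.snapshot(n);cv2.imwrite(f"pics/{n}2.png",im[:,:,::-1])
a=cv2.imread("pics/scene2.png")[130:320,170:420]; cv2.imwrite("pics/sz2.png",cv2.resize(a,None,fx=3.1,fy=3.1,interpolation=cv2.INTER_CUBIC))
E
```

```text
0.1526 [-0.6  1.1 -0.6]
0.1508 [-0.3  0.   0.1]
0.1492 [ 0.5  0.2 -1.4]
0.1477 [ 0.3  0.4 -0.9]
0.1462 [-0.8  0.6 -0. ]
0.1447 [ 0.  -0.5 -1.3]
0.1432 [ 0.5  0.8 -0.8]
0.1417 [-0.5  0.5 -0.5]
0.1403 [-0.1  0.6 -0.2]
0.1401 [-7.8  0.1 27.3]
12.9917
```

View pics/sz2.png

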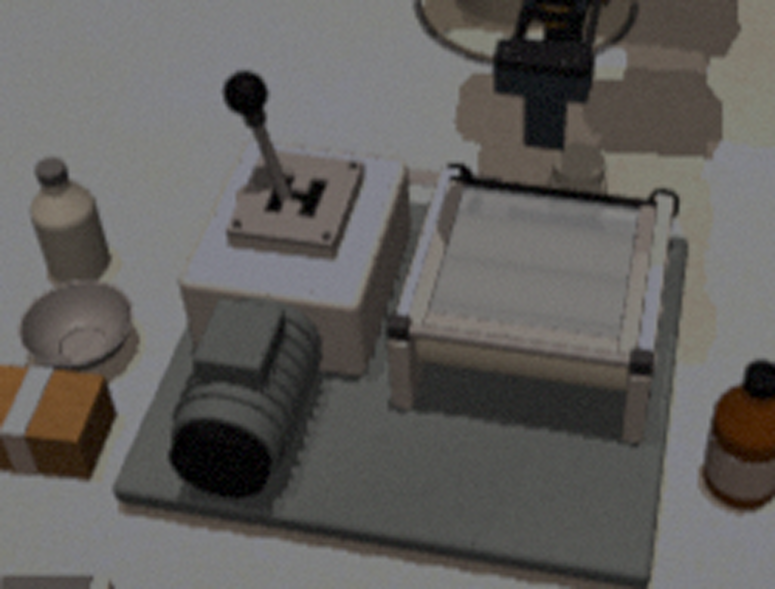

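The guard is level: firm stop felt with 27 N, bar resting in its hooks at both ends. Next, the lever: grasp the knob from above.

```bash
cat >> h.py <<'E'
def knob(c,f): return GATE-[0,0,.06]+.17*(np.sin(f)*X+np.sin(c)*np.cos(f)*Y+np.cos(c)*np.cos(f)*Z)
E
python3 - <<'E'
from h import *
g=np.array([0,0,arm.grip_depth]);R=Rdown(1)
k=knob(-.253,-.113);print(k.round(4))
p=np.array(arm.current_ee_pos());arm.move_l(p+[0,0,.12],R,feed=.3)
arm.move_l([k[0],k[1],p[2]+.12],R,feed=.3)
arm.move_l(k+[0,0,.06],R,feed=.25)
f0=arm.current_force()
arm.move_l(k-g,R,feed=.1)
print((arm.current_force()-f0).round(1));
arm.grip(.03)
print("w",arm.current_width(),(arm.current_force()-f0).round(1),arm.current_ee_pos(),arm.current_t())
im=arm.snapshot("scene");cv2.imwrite("pics/s3.png",cv2.resize(im[100:290,170:420,::-1],None,fx=3,fy=3,interpolation=cv2.INTER_CUBIC))
E
```

```text
[ 0.5358 -0.2087  0.2635]
[-0.1  0.9 -1.6]
w 0.038584614242946826 [ 0.5  0.8 -1.9] [ 0.53586184 -0.20873349  0.2447703 ] 16.875
```

View pics/s3.png

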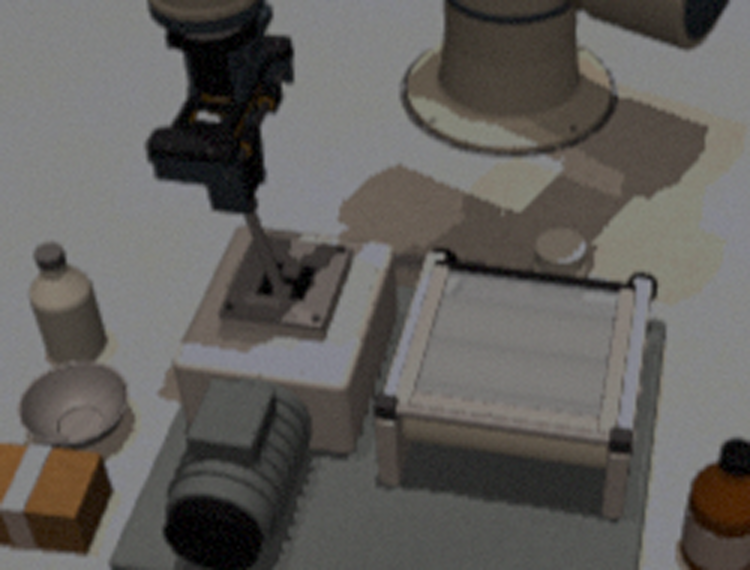

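Knob grasped at 38.6 mm wide with small forces. Next, shift it, checking force at each step.

```bash
python3 - <<'E'
from h import *
g=np.array([0,0,arm.grip_depth]);R=Rdown(1);f0=arm.current_force()
P=[(-.255,-.05),(-.255,0),(-.16,0),(-.08,0),(0,0),(.08,0),(.16,0),(.25,0)]
for c,f in P:
    arm.move_l(knob(c,f)-g,R,feed=.08)
    F=arm.current_force()-f0;print(c,f,(X@F).round(1),(Y@F).round(1),F[2].round(1),round(arm.current_width(),4))
    if np.linalg.norm(F)>30:print("STOP");break
print(arm.current_t())
im=arm.snapshot("scene");cv2.imwrite("pics/s4.png",cv2.resize(im[100:290,170:420,::-1],None,fx=3,fy=3,interpolation=cv2.INTER_CUBIC))
E
```

```text
-0.255 -0.05 -6.4 -0.2 6.2 0.0385
-0.255 0 -8.2 -0.4 6.8 0.0384
-0.16 0 -7.1 2.8 3.6 0.0383
-0.08 0 -5.6 2.6 2.0 0.0385
0 0 -5.4 4.3 -1.7 0.0384
0.08 0 -5.2 3.8 -1.2 0.0384
0.16 0 -4.2 3.1 -1.8 0.0384
0.25 0 -3.9 3.9 -0.3 0.0389
19.425
```

View pics/s4.png

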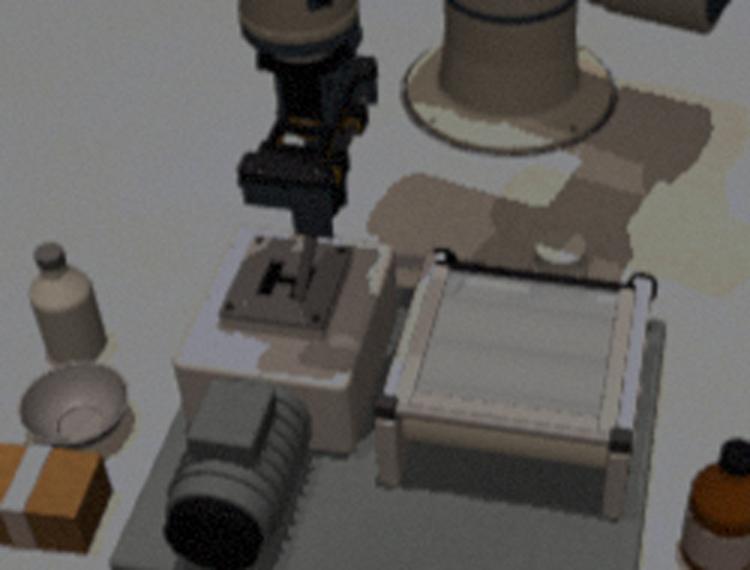

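The stem now stands in the left lane at about (305,275) in the crop. Next, push it to the far end, release and retreat.

```bash
python3 - <<'E'
from h import *
g=np.array([0,0,arm.grip_depth]);R=Rdown(1);f0=arm.current_force()
for f in (.07,.14,.21,.25,.27,.285,.295,.305):
    arm.move_l(knob(.258,f)-g,R,feed=.06)
    F=arm.current_force();print(f,(X@F).round(1),(Y@F).round(1),F[2].round(1),round(arm.current_width(),4))
    if np.linalg.norm(F)>22:print("STOP");break
arm.sleep(.3)
print(arm.current_ee_pos(), (knob(.26,.28)-g))
arm.grip(.091)
arm.move_l(np.array(arm.current_ee_pos())+[0,0,.12],feed=.2)
p=np.array(arm.current_ee_pos()); arm.move_l(p+[-.22,0,.02],feed=.3)
print(arm.current_t())
for n in("scene","top"):
    im=arm.snapshot(n);cv2.imwrite(f"pics/{n}5.png",im[:,:,::-1])
a=cv2.imread("pics/scene5.png")[100:290,170:420]; cv2.imwrite("pics/sz5.png",cv2.resize(a,None,fx=3,fy=3,interpolation=cv2.INTER_CUBIC))
a=cv2.imread("pics/top5.png")[120:290,160:480]; cv2.imwrite("pics/tz5.png",cv2.resize(a,None,fx=2.5,fy=2.5,interpolation=cv2.INTER_CUBIC))
E
```

```text
0.07 -5.6 -1.6 3.3 0.0384
0.14 -5.2 -0.3 5.5 0.0384
0.21 -3.4 -2.2 3.2 0.0388
0.25 -5.7 -2.1 3.7 0.0386
0.27 -5.9 -2.0 4.4 0.0389
0.285 -6.4 -2.0 3.9 0.0384
0.295 -6.9 -0.8 4.9 0.0391
0.305 -8.2 -0.3 8.0 0.0384
[ 0.61157585 -0.13126463  0.23833396] [ 0.60834862 -0.12993692  0.23908824]
24.6417
```

View pics/sz5.png

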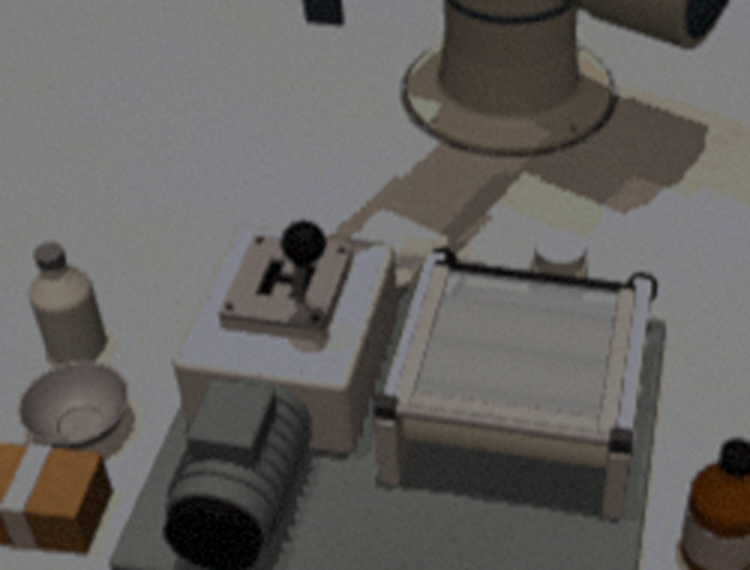

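View pics/tz5.png

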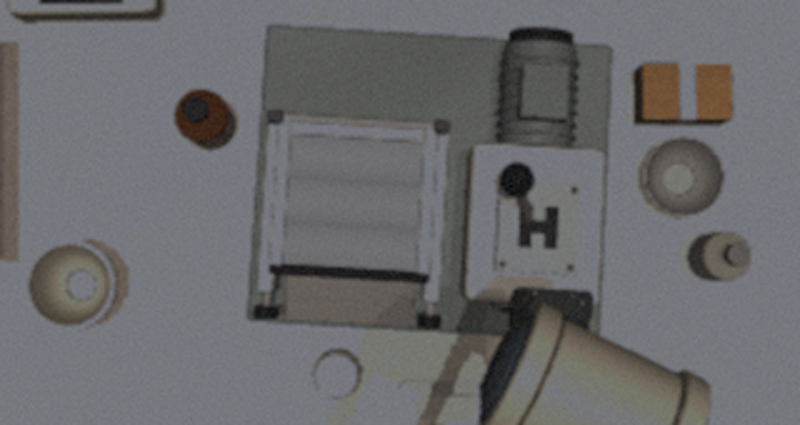

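Both pictures show the guard level and the knob at the far left: top (366.8,192.4), scene (271,181.3). The stop wasn't felt clearly, so I'll measure the lever by triangulation.

```bash
python3 - <<'E'
from h import *
def cen(f,b):
    im=cv2.imread(f).max(2);r0,r1,c0,c1=b;m=(im[r0:r1,c0:c1]<55).astype(np.uint8)
    m=cv2.morphologyEx(m,cv2.MORPH_OPEN,cv2.getStructuringElement(2,(5,5)))
    k,l,s,c=cv2.connectedComponentsWithStats(m);i=1+s[1:,4].argmax();print(s[i]);return c[i]+[c0,r0]
a=cen("pics/scene5.png",(165,200,255,290));b=cen("pics/top5.png",(180,205,350,385))
k,e=tri(a,b);v=k-(GATE-[0,0,.06]);x,y,z=X@v,Y@v,v[2]
print(a,b,k.round(4),e,np.linalg.norm(v),"f",np.arctan2(x,np.hypot(y,z)),"c",np.arctan2(y,z))
s=knob(.285,.285);print("to stop",np.linalg.norm(k-knob(.26,.285)))
t=np.array(((271,269),(427,277)))/2.5+[160,120]
P=[onz("top",u,.138) for u in t];m=(P[0]+P[1])/2;print("bar",m.round(4),"exp",(HINGE-.19*X).round(4))
sc=np.array(((450,262),(628,285)))/3+[170,100]
for i,j in ((0,1),(1,0)): print("bar3d",tri(sc[i],t[j]))
print(arm.current_force(),arm.current_t())
E
```

```text
[  9   9  15  23 222]
[ 10   6  13  14 135]
[270.63513514 183.4954955 ] [366.16296296 191.94814815] [ 0.6084 -0.1333  0.2483] [0.0006180632662819196, 0.0006180632662819528] 0.16042134336387623 f 0.2991750357440622 c 0.25484910289494794
to stop 0.009894131335522742
bar [0.5049 0.0661 0.138 ] exp [0.5076 0.0667 0.138 ]
bar3d (array([ 0.49726304, -0.02397111,  0.14245882]), [0.007065307522828341, 0.007065307522828352])
bar3d (array([0.51181689, 0.16123877, 0.14277557]), [0.0017689113355484033, 0.0017689113355484913])
[ 0.33837509 -0.31359598 -0.42473055] 24.7417
```

```bash
python3 - <<'E'
from h import *
for a in((270.7,181.1),(271,181.3)):
    k,e=tri(a,(366.3,192.1));v=k-(GATE-[0,0,.06]);x,y,z=X@v,Y@v,v[2]
    print(k.round(4),e[0],np.linalg.norm(v),"f",np.arcsin(x/.17),"c",np.arctan2(y,z),"to stop",np.linalg.norm(k-knob(.26,.285)))
E
```

```text
[ 0.6073 -0.1327  0.256 ] 0.0005234744696920159 0.1672698415691871 f 0.2747452408535688 c 0.24579862670292957 to stop 0.0036948600507779425
[ 0.6073 -0.1324  0.2553] 0.000118917429650351 0.16671191991063908 f 0.2744977085613556 c 0.24877144842635673 to stop 0.0038470272939744483
```

```bash
python3 -c "
from h import *
print(arm.current_t(),abs(np.array(arm.current_dq())).max());arm.sign_off()"
```

```text
24.7417 0.14881580541564762
the job is handed in; nothing more can be done
```

I handed the job in at 24.7 s of the allowed 53 s, with the guard shut and the gear lever in the far left milling position. No verdict was reported.

- **Guard:** I pushed it down along its arc with closed fingers, then pressed it onto its stop, which pushed back with about 27 N. In the last top picture the bar is within 3 mm of where it should rest.
- **Gear lever:** I gripped the knob, took it through neutral and across to the left lane, pushed it to the far end, then let go and backed off. My last measurement gives lever_cross about 0.25 and lever_fore about 0.275, with the knob about 4 mm from its stop.
- **Mortar and bottle:** Both look the same as in the first top picture. I compared them by eye only.

**Checks that disagreed:**
- The far stop of the lever did not show as a clear force spike; force rose only to about 8 N along x and 8 N upwards.
- My first automatic fix on the knob was wrong because it included part of the stem. It gave a 160 mm lever instead of 170, so I used the knob's centre read off the enlarged pictures (167 mm).
- The right end of the shut bar matched poorly between the two views (7 mm), so the guard result rests on the force at the stop and the top picture.

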